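# Shut the drain, then open the radiator line

### The job

This open PC water-cooling loop has been flushed and is about to be filled. Push the drain valve's lever fully round to shut, so that it stands straight across its pipe, and only after that push the radiator valve's lever fully open, in line with its pipe. Push the levers with a fingertip without gripping them, leave the frame standing where it is and the loose things around it undisturbed, and finish clear of everything.

Things in the scene. Friction and masses are not known exactly. Their poses are not given: they have to be found in the camera images.
- frame: Open PC frame: grey plate, top 20 mm above the bench, on rubber feet, loose, 4.5 kg. Origin on the bench under the plate, which spans its x -100 to +275 mm, y -255 to +245 mm. x points away from the robot, y to the robot's left (turned up to 20 degrees), z up. Behind the supply pipe lie mainboard, water block and return tubes, all below 75 mm.
- tee (a point): Centre of the chrome tee, in the frame at x 0, y +55 mm, 52 mm up. The supply pipe (along the frame's y at x 0, 52 mm up) runs from the pump through the tee and the radiator valve to the radiator. From the tee the drain pipe runs to the front (-x) through the drain valve to a down-turned spout at x -134 mm, over the drip tray.
- reservoir_top (a point): Centre of the top of the upright clear tube reservoir on its black pump, at the left end of the supply pipe (frame x 0, y +195 mm): 70 mm across, top 196 mm above the bench. An obstacle.
- radiator_top (a point): Centre of the top of the upright black radiator with fan at the right end of the supply pipe: 122 mm along the frame's x, 56 mm along y (frame x -26 to +96, y -241 to -185 mm), top 203 mm above the bench. An obstacle.
- drain_stem (a point): Point on the vertical turning axis of the drain valve's lever (chrome ball valve in the short pipe that ends in the spout over the tray), at mid-height of the lever's sleeve, 90 mm above the bench; in the frame at x -60, y +55 mm. Axes as the frame's. The valve below ends 65 mm above the bench, its thin stem at 86 mm.
- drain_sleeve (a point): Middle of the drain lever's black grip sleeve, 62 mm from the stem axis: the place to push. Sleeve 33 to 92 mm from the axis, 14 mm wide, 8 mm thick, 86 to 94 mm above the bench; at least 15 mm of free space under it all along its swing. Its x points outward along the lever.
- drain_lever (a joint): Angle of the drain lever, rad. 0 = fully open: in line with its pipe, pointing to the frame's -x (over the spout). 1.571 = fully shut: across its pipe, pointing to the frame's +y (reservoir side). Grows clockwise seen from above. Firm stops at both ends; takes 2 to 4 N at the sleeve to turn and stays where it is left. Starts open, at 0 to 0.5.
- radiator_stem (a point): Point on the vertical turning axis of the radiator valve's lever (chrome ball valve in the supply pipe between tee and radiator), at mid-height of the lever's sleeve, 90 mm above the bench; in the frame at x 0, y -70 mm. Axes as the frame's.
- radiator_sleeve (a point): Middle of the radiator lever's black grip sleeve, 62 mm from the stem axis: the place to push. Same sleeve as on the drain lever; at least 15 mm of free space under it all along its swing. Its x points outward along the lever.
- radiator_lever (a joint): Angle of the radiator lever, rad. 0 = fully shut: across its pipe, pointing to the frame's +x (away from the robot). 1.571 = fully open: in line with its pipe, pointing to the frame's +y (to the tee). Grows anticlockwise seen from above. Firm stops at both ends; takes 2 to 4 N at the sleeve to turn; stays where left. Starts shut, at 0 to 0.2.
- tray: Loose aluminium drip tray, 85 x 120 mm, 22 mm high, on the bench under the spout; origin at the centre of its underside. Leave alone.
- bottle: Loose blue bottle with blank white label, 68 mm across, 170 mm high, standing on the bench in front and to the right; origin at the centre of its foot. Leave alone.
- coupling: Loose chrome tube coupling, 25 mm across, 34 mm high, standing on the frame's plate in the corner between the two valves; origin at the centre of its foot. Leave alone.
- driver: Loose black-handled screwdriver, 190 mm long, lying on the bench in front and to the left; origin under its middle. Leave alone.

How it is judged (in metres and radians):
On the way, in this order (a step that is already met when the one before it is completed fails the run):
1. the drain valve is shut (lever within 5 degrees of its closed stop) (value of joint drain_lever above 1.48 rad), for 0.2 s.
2. then the radiator valve is open (lever within 5 degrees of its open stop) (value of joint radiator_lever above 1.48 rad), for 0.2 s.
At the end, for the whole second after the job is handed in: Both levers rest within 5 degrees of their far stops (joint values above 1.48 rad): drain shut, radiator line open; the frame stands within 25 mm of where it was, at rest (value of joint each of drain_lever, radiator_lever above 1.48 rad and distance of frame from where it was at the start of the episode below 0.025 m and linear speed of frame below 0.02 m/s); the robot touches nothing.
It fails at once if the radiator valve is opened (beyond 0.45 rad) while the drain is not yet shut (value of joint radiator_lever above 0.45 rad and value of joint drain_lever below 1.4 rad).
It fails at once if the drain lever is pinched: the fingers press on both its sides at once (contact force between the fingers and drain_lever_c0 above 2 N and contact force between the fingers and drain_lever_c1 above 2 N).
It fails at once if the radiator lever is pinched: the fingers press on both its sides at once (contact force between the fingers and radiator_lever_c0 above 2 N and contact force between the fingers and radiator_lever_c1 above 2 N).
It fails at once if the frame is shoved more than 25 mm or lifted more than 10 mm (distance of frame from where it was at the start of the episode above 0.025 m or height (world z) of frame above 0.01 m).
It fails at once if tray, bottle, coupling or screwdriver is moved more than 20 mm, knocked over or lifted (distance of any of tray, bottle, coupling, driver from where it was at the start of the episode above 0.02 m or angle between any of bottle, coupling's own z axis and vertical above 0.4 rad).
It also fails if it takes over 58 s, if anything falls off the work surface, if the arm or the gripper's body presses on something with over 40 N, if the wrist force passes 120 N, or if a joint passes its speed limit or range.

### The arm

A 6-joint arm with a two-finger parallel gripper is mounted at the origin on the work surface. World frame = base frame: x ahead of the robot, y to its left, z up, the work surface at z = 0. Lengths are in mm, angles in degrees, forces in N, time in s.
With the tool pointing down it reaches from about 250 to 725 mm from the base axis. Payload 9.7 kg.
Tool frame: the origin (TCP) lies at the very end of the fingers, on their centre line; the grasp point (between the pads) lies 19 mm behind it (ctrl.grasp_offset is the distance from the TCP to the grasp point, in mm); x points along the fingers, y is the direction in which the jaws open and shut, and the axes are right-handed (so a half turn about x gives the same grasp; the last joint's range is limited). The gripper opens to 85 mm and grips with 20 to 120 N. Pads are 22 mm wide; open, the fingers measure 114 mm over their backs; the gripper's body (76 mm by 85 mm) begins 54 mm behind the grasp point. The pads swing forward as they close: fully open they stand 13 mm farther back than shut.
Start: joints at [-66.692, 4.979, 10.078, 95.1, 0, 90], TCP at [217.617, -505.114, 231.284] pointing down, gripper open.
Joint ranges: [-179.16, 179.16], [-48.56, 103.87], [-65.8, 70.77], [-126.05, 130.52], [-82.76, 87.17], [-180, 180]. Speed limits (degrees/s): [127.2, 127.2, 147.25, 180, 180, 180].

### API

Orientations are given as [roll, pitch, yaw] about the fixed x, y, z axes, in that order (R = Rz(yaw) Ry(pitch) Rx(roll)).
In Python, from plant import ctrl, eoat, kinematics, state, vision, hand_in gives the robot as it stands. Calls block until the motion is done:
- ctrl.move_pose(position, orientation): joint-space move of the TCP to a pose.
- ctrl.move_straight(position, attitude=None, velocity=150): straight line of the TCP; attitude=None keeps the orientation; velocity is the mean speed in mm/s.
- ctrl.goto_joints(angles): joint-space move.
- eoat.open_gripper() and eoat.grab(): open the fingers fully, or close them until they stop; the grip force is fixed at half the most.
- ctrl.sleep(seconds).
- kinematics.ik(position, orientation): joint angles nearest the present ones, or None.
- state(): the state.
- vision.get_image(name): name is "side" or "top" or "wrist"; returns the picture (420x560x3 uint8, blue, green, red); there is no depth.
- vision.camera_info(name): a dict with "fx", "fy", "cx", "cy" (pixels), "k1" (the pictures are not rectified: a ray, as slopes to the right and down, at radius r is drawn at 1 + k1 r^2 times it, then the intrinsics apply), "extrinsics" (4x4, takes a point from camera to world coordinates). Camera axes: x right, y down, z forward; pixel columns grow to the right and rows downward; lengths in mm; the calibration is good to about 2 mm. A picture is of the moment at which its call begins: read the wrist's pose just before it. camera_info takes no time and is no camera call; for the wrist camera it gives the pose at the moment of the call.
A pose or a line that the arm cannot do raises ctrl.MotionError and nothing moves.
- hand_in(): hands the job in, once; it reports no verdict.
The state is a dict: "clock": time; "q": joint angles; "dq": joint speeds; "joint_efforts": joint torques, N m; "tcp_pos": TCP position; "ee_rot": TCP orientation; "wrist_force": force on the tool from outside, world axes, zero at the start; "torque": the same for the moment, N m; "finger_gap": finger opening in mm.
Only numpy, scipy, OpenCV 4.12 (cv2) and the standard library are available. Lean on these libraries where they do the work, as an engineer would, in place of code of your own. Each camera call takes 0.05 s, during which the arm holds its last target.

## Working session

There is one attempt and no reset: what is moved stays moved. The work goes in short steps, each a Python script; the robot and the scene stay as the last script left them, time stands still between calls to the robot, and variables do not carry over. Pictures are saved under pics/ and viewed, and the job is handed in when it is done.

```bash
mkdir -p pics; ls; python3 - <<'E'
from plant import ctrl, eoat, kinematics, state, vision
import cv2, numpy as np
for n in ("top","side"):
    cv2.imwrite(f"pics/{n}0.png", vision.get_image(n))
    i=vision.camera_info(n); print(n,{k:(np.round(v,3).tolist() if k=="extrinsics" else v) for k,v in i.items()})
s=state(); print(s)
E
```

```text
pics
top {'fx': 528.8709544101782, 'fy': 528.8709544101782, 'cx': 278.6068118443316, 'cy': 210.7638659749679, 'k1': -0.13208896035795248, 'extrinsics': [[-0.057, -0.978, 0.201, 322.139], [-0.998, 0.055, -0.012, 55.533], [0.0, -0.201, -0.98, 1221.559], [0.0, 0.0, 0.0, 1.0]]}
side {'fx': 443.66444928191544, 'fy': 443.66444928191544, 'cx': 276.3728987882736, 'cy': 204.07823852955872, 'k1': 0.0018078713200709807, 'extrinsics': [[-0.961, -0.137, 0.24, 335.355], [-0.275, 0.549, -0.789, 744.454], [-0.024, -0.824, -0.565, 658.308], [0.0, 0.0, 0.0, 1.0]]}
{'clock': 0.1, 'q': array([-6.66932029e+01,  5.00832054e+00,  1.00396927e+01,  9.50987044e+01,
       -3.54240188e-05,  9.00001493e+01]), 'dq': array([-0.15194797, -0.13188386, -0.04486485, -0.10254929, -0.02507479,
        0.09470748]), 'joint_efforts': array([ 1.43240602e-03, -5.21562123e+01,  4.65652657e+01,  1.59778056e-02,
        5.64730999e-05, -4.37602765e-06]), 'tcp_pos': array([ 217.53278025, -504.94101287,  230.65664699]), 'ee_rot': array([-89.96970697,  89.93266773, 113.33694085]), 'wrist_force': array([ 0.30227454, -0.6732258 , -0.56508538]), 'torque': array([-0.00024232,  0.03120331,  0.01047503]), 'finger_gap': 85.53144292787994}
```

View pics/top0.png

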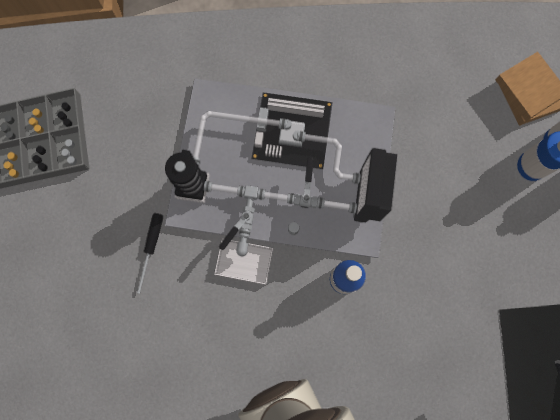

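View pics/side0.png

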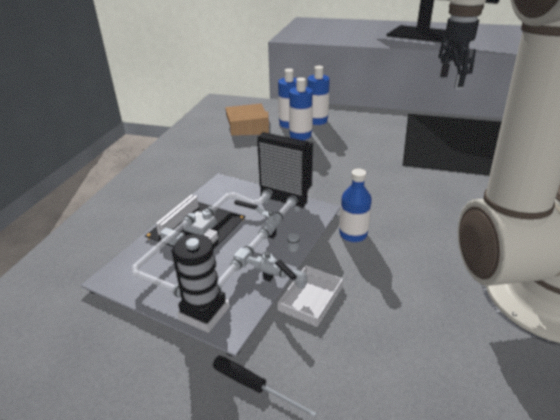

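```bash
python3 - <<'E'
import cv2
a=cv2.imread("pics/top0.png")[70:290,150:410]
cv2.imwrite("pics/top0z.png",cv2.resize(a,None,fx=3,fy=2.7,interpolation=cv2.INTER_CUBIC)[:600,:800])
E
```

```text
(no output)
```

View pics/top0z.png

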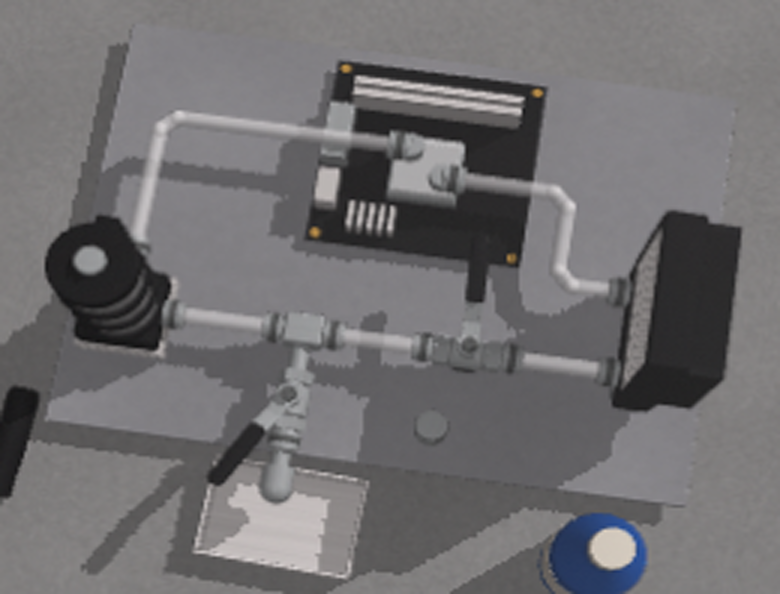

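```bash
cat > h.py <<'E'
import numpy as np, cv2
from scipy.optimize import least_squares
def proj(P,i):
    E=np.array(i["extrinsics"]);c=(np.asarray(P,float)-E[:3,3])@E[:3,:3]
    s=c[:,:2]/c[:,2:3];r2=(s**2).sum(1,keepdims=True);s=s*(1+i["k1"]*r2)
    return s*[i["fx"],i["fy"]]+[i["cx"],i["cy"]]
def F2W(p,P):
    P=np.asarray(P,float);c,s=np.cos(p[2]),np.sin(p[2])
    return np.c_[p[0]+c*P[:,0]-s*P[:,1],p[1]+s*P[:,0]+c*P[:,1],P[:,2]]
E
python3 - <<'E'
from h import *
from plant import vision
i=vision.camera_info("top")
M=[(132,26,275,245,20),(735,105,275,-255,20),(687,505,-100,-255,20),(45,420,-100,245,20),(305,330,0,55,62),(289,395,-60,55,94),(469,346,0,-70,94)]
M=np.array(M,float);uv=np.c_[150+M[:,0]/3,70+M[:,1]/2.7]
f=lambda p:(proj(F2W(p,M[:,2:]),i)-uv).ravel()
r=least_squares(f,[420,30,-.1],x_scale=[100,100,.1],loss='soft_l1');p=r.x
print(p,np.degrees(p[2]));print(f(p).reshape(-1,2).round(1).tolist())
def ang(tip,stem,base,sgn):
    # lever tip at 92mm, z 90
    tu=np.array([150+tip[0]/3,70+tip[1]/2.7])
    g=lambda a:(proj(F2W(p,[[stem[0]+92*np.cos(base+sgn*a[0]),stem[1]+92*np.sin(base+sgn*a[0]),92]]),i)[0]-tu)
    q=least_squares(g,[.2]);return q.x,q.fun
print(ang((216,478),(-60,55),np.pi,-1)); print(ang((483,233),(0,-70),0,1))
for n,P in dict(dstem=(-60,55,90),rstem=(0,-70,90),res=(0,195,196),rad=(35,-213,203)).items(): print(n,F2W(p,[P]).round(1), proj(F2W(p,[P]),vision.camera_info("side")).round())
for n in("side",):
  im=cv2.imread("pics/side0.png")
  for q in proj(F2W(p,M[:,2:]),vision.camera_info(n)): cv2.circle(im,tuple(int(x) for x in q),3,(0,0,255),1)
  cv2.imwrite("pics/side0m.png",cv2.resize(im[160:380,80:380],None,fx=2.6,fy=2.6))
E
```

```text
[ 5.93434202e+02  4.69550840e+01 -2.05564079e-01] -11.777954144662901
[[0.2, -0.6], [0.3, -1.7], [0.0, 1.7], [-0.4, 1.2], [-0.4, 0.5], [-0.2, -0.4], [0.6, -0.6]]
(array([0.49694666]), array([-1.91127305,  2.50024563]))
(array([0.04014491]), array([-0.16376168,  1.5432664 ]))
dstem [[545.9 113.   90. ]] [[269. 252.]]
rstem [[579.1 -21.6  90. ]] [[272. 211.]]
res [[633.2 237.8 196. ]] [[194. 242.]]
rad [[ 584.2 -168.7  203. ]] [[286. 136.]]
```

View pics/side0m.png

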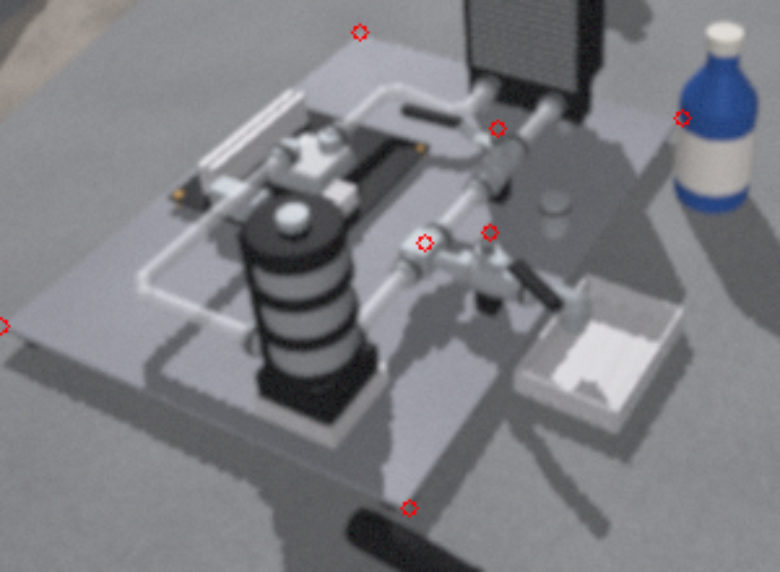

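```bash
python3 - <<'E'
import cv2
a=cv2.imread("pics/top0.png"); s=cv2.imread("pics/side0.png")
cv2.imwrite("pics/tz.png",cv2.resize(a[175:275,205:345],None,fx=5.5,fy=5.5,interpolation=cv2.INTER_CUBIC))
cv2.imwrite("pics/sz.png",cv2.resize(s[185:305,215:355],None,fx=5,fy=5,interpolation=cv2.INTER_CUBIC))
E
```

```text
(no output)
```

View pics/tz.png

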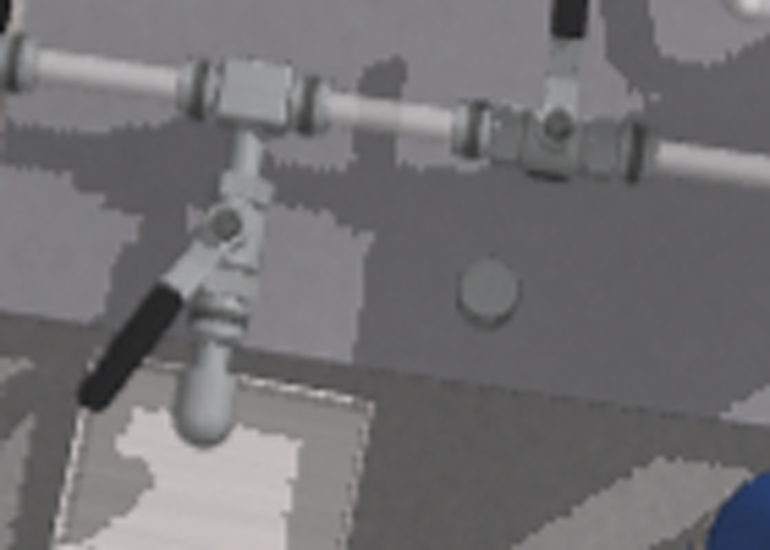

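View pics/sz.png

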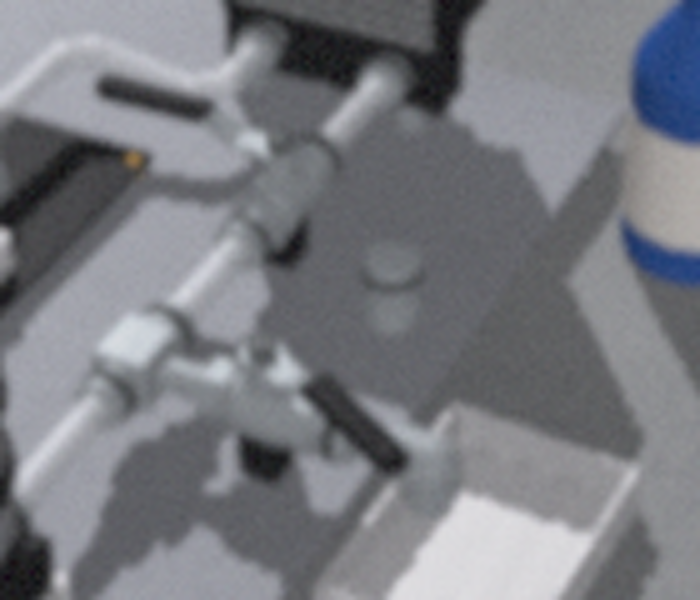

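```bash
cat > fit.py <<'E'
from h import *
from plant import vision
I={n:vision.camera_info(n) for n in("top","side")}
def tip(st,b,sg,a,L): t=b+sg*a; return [st[0]+L*np.cos(t),st[1]+L*np.sin(t),90]
def model(p,cam):
    P=[(275,245,20),(275,-255,20),(-100,-255,20),(-100,245,20),(0,55,64),(-60,55,96),(0,-70,96),
       tip((-60,55),np.pi,-1,p[3],92),tip((0,-70),0,1,p[4],92),tip((-60,55),np.pi,-1,p[3],33),tip((0,-70),0,1,p[4],33)]
    return proj(F2W(p,P),I[cam])
N=np.nan
obs={"top":[(194,79.6),(395,108.9),(379,257),(165,225.6),(251.7,191.7),(246.5,215.4),(306.6,197.5),(221.9,246.8),(311,157),(235.5,228.1),(308.5,181.5)],
"side":[(217,175.5),(N,N),(N,N),(236,356),(243,253),(267.4,255),(266,213),(293.6,277.4),(235,202.2),(278.5,261.5),(257,206.5)]}
def f(p,cams=("top","side")):
    r=np.concatenate([(model(p,c)-np.array(obs[c])) for c in cams]);return r
if __name__=="__main__":
  for cams in(("top",),("side",),("top","side")):
    r=least_squares(lambda p:np.nan_to_num(f(p,cams)).ravel(),[590,47,-.2,.5,.05],x_scale=[10,10,.1,.1,.1],loss="soft_l1")
    print(cams,r.x.round(4));print(f(r.x,cams).round(1).tolist())
  np.save("p.npy",r.x)
E
python3 fit.py
```

```text
('top',) [ 5.95227e+02  4.65726e+01 -2.03700e-01  4.98500e-01  3.65000e-02]
[[0.1, -1.1], [0.2, -2.6], [0.2, 0.7], [-0.2, 0.6], [-0.4, 0.1], [-0.3, -0.5], [0.5, -1.0], [-1.5, 2.1], [-0.0, 0.3], [1.6, -0.7], [-0.1, 1.2]]
('side',) [ 5.937796e+02  4.743260e+01 -2.166000e-01  5.074000e-01  8.500000e-02]
[[-136.2, 108.3], [nan, nan], [nan, nan], [-0.8, -0.9], [-0.2, -0.2], [0.4, -5.6], [5.8, -4.4], [0.9, 1.8], [0.1, 0.1], [-1.6, -0.4], [1.4, 1.2]]
('top', 'side') [ 5.950934e+02  4.689410e+01 -2.066000e-01  5.107000e-01  4.310000e-02]
[[0.4, -1.3], [0.4, -2.2], [-0.1, 1.1], [-0.4, 0.4], [-0.5, 0.1], [-0.5, -0.5], [0.3, -0.8], [-2.2, 1.7], [-0.3, 0.4], [1.2, -0.9], [-0.3, 1.3], [-136.8, 109.3], [nan, nan], [nan, nan], [0.2, -1.2], [-0.5, -0.4], [0.2, -6.0], [5.0, -4.7], [0.9, 1.2], [0.0, -0.9], [-1.6, -0.8], [0.9, 0.6]]
```

```bash
cat > mv.py <<'E'
from h import *
from plant import ctrl, eoat, kinematics, state, vision
p=np.load("p.npy")
V={"d":((-60,55),np.pi,-1),"r":((0,-70),0,1)}
def pose(v,a,d,z,R=62,flip=0):
    st,b,sg=V[v];t=b+sg*a
    u=np.array([np.cos(t),np.sin(t)]);n=sg*np.array([-u[1],u[0]])
    P=np.array(st)+R*u-d*n
    w=F2W(p,[[P[0],P[1],z]])[0]
    yaw=np.degrees(t+p[2])-90+flip
    return w,[0,90,(yaw+180)%360-180]
def wf(): return np.round(state()["wrist_force"],1)
E
python3 - <<'E'
from mv import *
for v,a0 in(("d",.5),("r",.04)):
  for fl in(0,180):
    for a,d,z in((a0,36,320),(a0,36,79),((a0+1.57)/2,18,79),(1.571,18,79),(1.571,45,320)):
      w,o=pose(v,a,d,z,flip=fl);q=kinematics.ik(w,o);print(v,fl,np.round(w),np.round(o),None if q is None else np.round(q))
E
```

```text
d 0 [477. 126. 320.] [ 0. 90. 50.] [ 15.   0.  15. 105.   0. -35.]
d 0 [477. 126.  79.] [ 0. 90. 50.] [ 15.  -3. -15.  78.   0. -35.]
d 0 [511. 166.  79.] [ 0. 90. 19.] [18.  3. -9. 78.  0. -1.]
d 0 [543. 177.  79.] [  0.  90. -12.] [18.  8. -4. 78.  0. 30.]
d 0 [516. 183. 320.] [  0.  90. -12.] [ 20.   8.  23. 105.   0.  31.]
d 180 [477. 126. 320.] [   0.   90. -130.] [ 15.   0.  15. 105.   0. 145.]
d 180 [477. 126.  79.] [   0.   90. -130.] [ 15.  -3. -15.  78.   0. 145.]
d 180 [511. 166.  79.] [   0.   90. -161.] [ 18.   3.  -9.  78.   0. 179.]
d 180 [543. 177.  79.] [  0.  90. 168.] [  18.    8.   -4.   78.    0. -150.]
d 180 [516. 183. 320.] [  0.  90. 168.] [  20.    8.   23.  105.    0. -149.]
r 0 [636. -67. 320.] [   0.   90. -100.] [ -6.  22.  41. 109.   0.  93.]
r 0 [636. -67.  79.] [   0.   90. -100.] [-6. 17.  7. 80.  0. 93.]
r 0 [642.  -2.  79.] [  0.  90. -56.] [-0. 17.  7. 80.  0. 56.]
r 0 [611.  35.  79.] [  0.  90. -12.] [ 3. 13.  2. 79.  0. 15.]
r 0 [637.  30. 320.] [  0.  90. -12.] [  3.  22.  41. 109.   0.  15.]
r 180 [636. -67. 320.] [ 0. 90. 80.] [ -6.  22.  41. 109.   0. -87.]
r 180 [636. -67.  79.] [ 0. 90. 80.] [ -6.  17.   7.  80.   0. -87.]
r 180 [642.  -2.  79.] [  0.  90. 124.] [  -0.   17.    7.   80.    0. -124.]
r 180 [611.  35.  79.] [  0.  90. 168.] [   3.   13.    2.   79.    0. -165.]
r 180 [637.  30. 320.] [  0.  90. 168.] [   3.   22.   41.  109.    0. -165.]
```

```bash
python3 - <<'E'
from mv import *
eoat.grab()
s=state();print(s["finger_gap"],s["clock"])
t=s["tcp_pos"].copy();t[2]=320
ctrl.move_straight(t,velocity=200)
w,o=pose("d",.5,36,320)
ctrl.move_straight(w,o,velocity=250)
s=state();print(s["tcp_pos"].round(1),w.round(1),s["clock"],wf())
cv2.imwrite("pics/w1.png",vision.get_image("wrist"))
ii=vision.camera_info("wrist")
ctrl.move_straight(w-[0,0,190],velocity=200)
print(state()["tcp_pos"].round(1),state()["clock"])
cv2.imwrite("pics/s1.png",vision.get_image("side"))
cv2.imwrite("pics/t1.png",cv2.resize(vision.get_image("top")[120:320,150:410],None,fx=3,fy=3))
im=cv2.imread("pics/w1.png")
P=F2W(p,[(0,55,62),(-60,55,88),(0,-70,88),(-100,245,20)])
print(proj(P,ii).round(),ii)
for q in proj(P,ii): cv2.circle(im,tuple(int(x) for x in q),3,(0,0,255),1)
cv2.imwrite("pics/w1m.png",im)
E
```

```text
0.06533028297134115 0.8667Traceback (most recent call last):
  File "<stdin>", line 7, in <module>
plant.MotionError: the arm cannot follow that straight line within its joint ranges
```

```bash
python3 - <<'E'
from mv import *
w,o=pose("d",.5,36,320)
print(state()["tcp_pos"].round())
ctrl.move_pose(w,o)
s=state();print(s["tcp_pos"].round(1),w.round(1),s["clock"],wf())
cv2.imwrite("pics/w1.png",vision.get_image("wrist"))
ii=vision.camera_info("wrist")
ctrl.move_straight(w-[0,0,190],velocity=200)
print(state()["tcp_pos"].round(1),state()["clock"])
cv2.imwrite("pics/s1.png",vision.get_image("side"))
cv2.imwrite("pics/t1.png",cv2.resize(vision.get_image("top")[120:320,150:410],None,fx=3,fy=3))
im=cv2.imread("pics/w1.png")
P=F2W(p,[(0,55,62),(-60,55,88),(0,-70,88),(-100,245,20)])
print(proj(P,ii).round())
for q in proj(P,ii): cv2.circle(im,tuple(int(x) for x in q),3,(0,0,255),1)
cv2.imwrite("pics/w1m.png",im)
E
```

```text
[ 218. -505.  319.]
[477.3 125.4 319.9] [477.1 125.9 320. ] 3.8833 [ 0.3  0.2 -0.4]
[477.7 126.  131.3] 5.0333
[[196. 223.]
 [230. 208.]
 [135. 145.]
 [318. 282.]]
```

View pics/w1m.png

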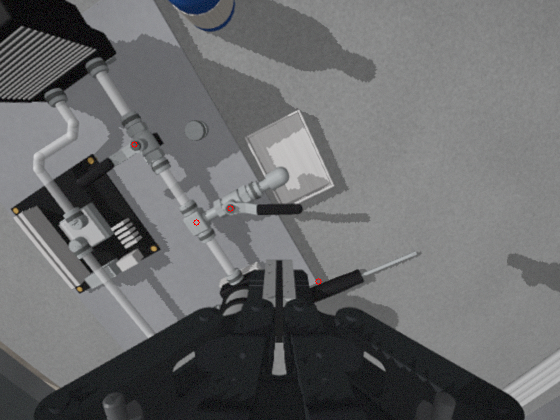

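View pics/s1.png

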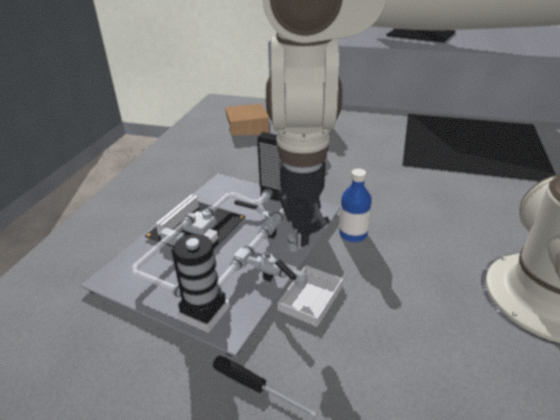

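View pics/t1.png

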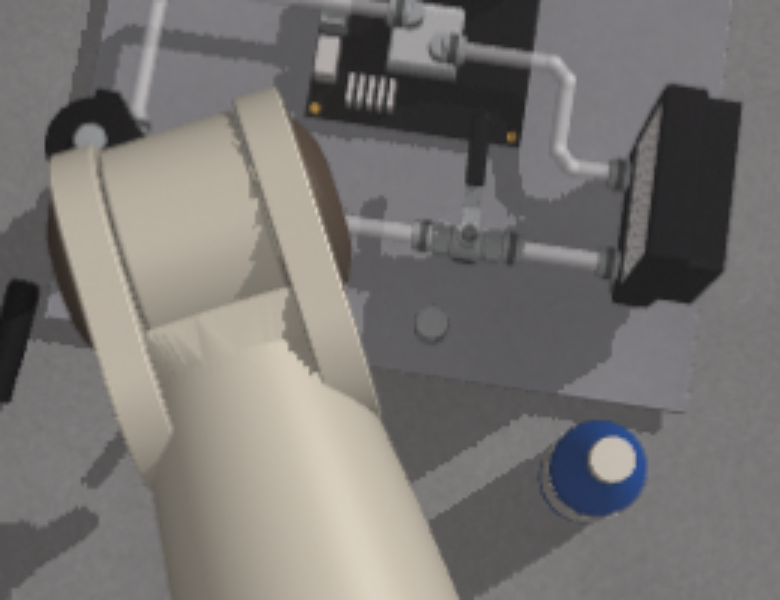

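```bash
cat >> mv.py <<'E'
def go(v,a,d,z,vel=60,R=62):
    w,o=pose(v,a,d,z,R); ctrl.move_straight(w,o,velocity=vel)
    s=state(); return s["wrist_force"].copy()
def tang(v,a,f):
    st,b,sg=V[v];t=b+sg*a+p[2];n=sg*np.array([-np.sin(t),np.cos(t)]);u=np.array([np.cos(t),np.sin(t)])
    return np.round([f[:2]@n,f[:2]@u,f[2]],1)
E
python3 - <<'E'
from mv import *
f0=go("d",.5,36,79,100);print("down",f0.round(1),state()["tcp_pos"].round(1))
for d in(30,24,20,18):
    f=go("d",.5,d,79,40);print(d,tang("d",.5,f))
for a in np.arange(.6,1.01,.1):
    f=go("d",a,18,79,40);print(round(a,2),tang("d",a,f),state()["clock"])
cv2.imwrite("pics/w2.png",vision.get_image("wrist"));cv2.imwrite("pics/s2.png",vision.get_image("side")[160:340,160:400])
E
```

```text
down [ 0.4 -0.3  0. ] [477.3 126.   79.4]
30 [ 0.4 -0.1  0.8]
24 [ 0.3  0.3 -0.4]
20 [ 0.6  0.  -0.3]
18 [-0.7  0.7  0.2]
0.6 [ 0.5 -0.2  0.3] 7.2
0.7 [ 0.8 -1.1  0.4] 7.5083
0.8 [ 0.4  0.1 -0.4] 7.8167
0.9 [-0.2 -0.1  0.4] 8.125
1.0 [0.  1.  0.6] 8.4333
```

View pics/w2.png

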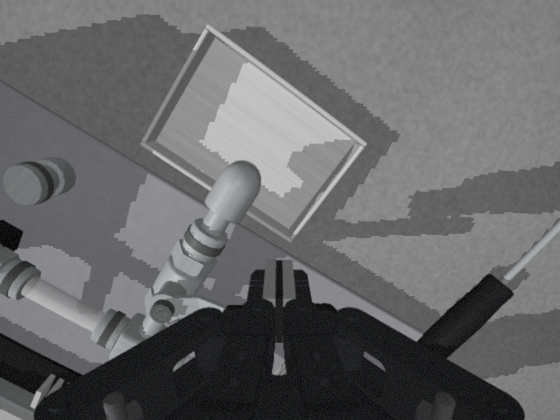

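View pics/s2.png

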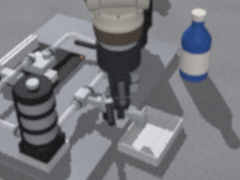

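```bash
python3 - <<'E'
from mv import *
for a in list(np.arange(1.1,1.41,.1))+[1.46,1.5,1.53,1.56,1.59,1.62,1.65,1.68]:
    f=go("d",a,18,79,30);t=tang("d",a,f);print(round(a,2),t,state()["clock"])
    if t[0]<-9: break
E
```

```text
1.1 [-0.3  0.8  0.6] 8.9
1.2 [-0.8  0.1 -0.1] 9.2667
1.3 [-0.4  0.4  0.1] 9.6333
1.4 [-0.4 -0.1 -0.7] 10.0
1.46 [-0.5  0.2 -0.8] 10.275
1.5 [-0.9  1.  -0.4] 10.525
1.53 [-1.4  2.5  0.3] 10.775
1.56 [-3.1  2.3  0.5] 11.025
1.59 [-1.5  1.8  0.2] 11.275
1.62 [-7.   0.9  2.3] 11.525
1.65 [-16.7  -0.2   6.2] 11.775
```

```bash
python3 - <<'E'
from mv import *
go("d",1.571,30,79,60)
go("d",1.571,50,79,100)
f=go("d",1.571,50,320,200);print(f.round(1))
q=state()["q"];q[0]-=60
cv2.imwrite("pics/w3.png",vision.get_image("wrist"))
ii=vision.camera_info("wrist")
P=F2W(p,[(-60,55,88),(-60,147,90),(0,-70,88)]);print(proj(P,ii).round())
cv2.imwrite("pics/s3.png",cv2.resize(vision.get_image("side")[185:305,215:355],None,fx=5,fy=5))
print(state()["clock"])
E
```

```text
[-0.6  1.1 -1.1]
[[231. 219.]
 [302. 220.]
 [142. 260.]]
14.0167
```

View pics/w3.png

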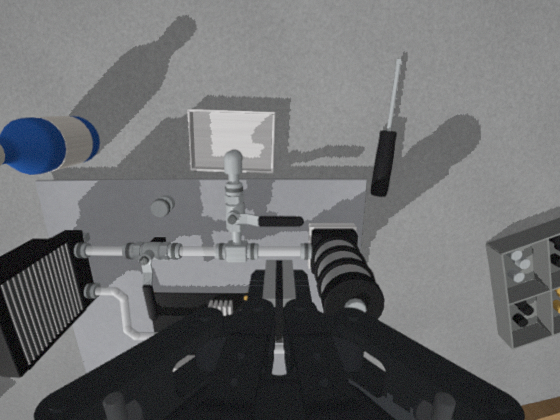

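View pics/s3.png

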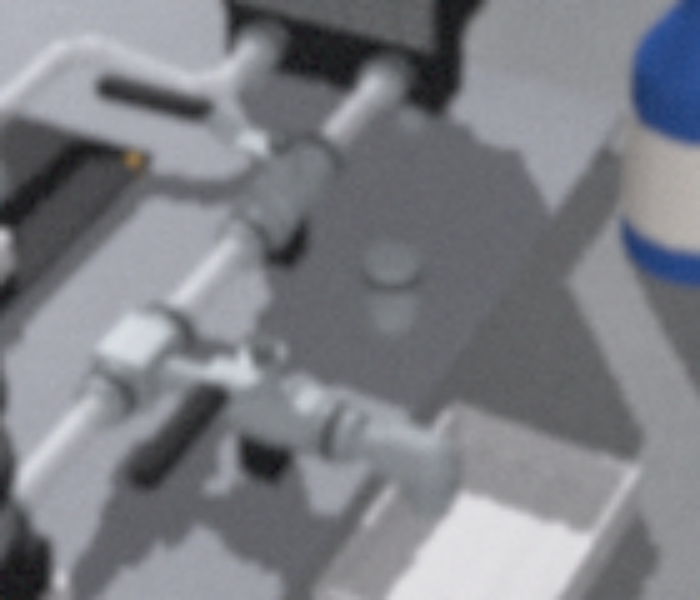

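```bash
python3 - <<'E'
from mv import *
im=cv2.imread("pics/w3.png",0)[205:236,258:308]
m=np.argwhere(im<45)[:,::-1].astype(float);print(len(m),m.min(0)+[258,205],m.max(0)+[258,205])
vx,vy,x0,y0=cv2.fitLine(m.astype(np.float32),cv2.DIST_HUBER,0,.01,.01).ravel();print("slope",np.degrees(np.arctan(vy/vx)),x0+258,y0+205)
ii=vision.camera_info("wrist")
for a in(1.45,1.48,1.52,1.571,1.6):
  t=np.pi-a;P=F2W(p,[(-60+r*np.cos(t),55+r*np.sin(t),92) for r in(33,92)]);q=proj(P,ii);d=q[1]-q[0];print(a,np.degrees(np.arctan(d[1]/d[0])).round(2),q.mean(0).round(1))
E
```

```text
387 [259. 217.] [303. 225.]
slope 0.011301475 280.5169 220.99997
1.45 -6.55 [278.9 214.5]
1.48 -4.91 [279.1 215.9]
1.52 -2.74 [279.2 217.7]
1.571 0.02 [279.2 220.1]
1.6 1.59 [279.2 221.5]
```

```bash
python3 - <<'E'
from mv import *
w,o=pose("r",.04,36,320);ctrl.move_pose(w,o)
f=go("r",.04,36,140,200);f=go("r",.04,36,80,80);print("down",f.round(1),state()["tcp_pos"].round(1),state()["clock"])
for d in(27,18):
    f=go("r",.04,d,80,40);print(d,tang("r",.04,f))
for a in np.arange(.14,.75,.1):
    f=go("r",a,18,80,40);print(round(a,2),tang("r",a,f),state()["clock"])
cv2.imwrite("pics/w4.png",vision.get_image("wrist"));cv2.imwrite("pics/s4.png",cv2.resize(vision.get_image("side")[160:340,160:400],None,fx=3,fy=3))
E
```

```text
down [ 0.  -0.7  0.1] [636.2 -67.4  80.5] 17.05
27 [ 0.3 -0.2 -0.6]
18 [1.  0.3 0.2]
0.14 [-0.3  0.6  1. ] 18.1083
0.24 [ 0.   0.4 -0.8] 18.4167
0.34 [0.1 0.4 0. ] 18.725
0.44 [ 0.1  0.3 -0.5] 19.0333
0.54 [-0.6  0.4  0.9] 19.3417
0.64 [ 0.5  0.  -0.9] 19.65
0.74 [-0.8 -0.7 -1. ] 19.9583
```

View pics/w4.png

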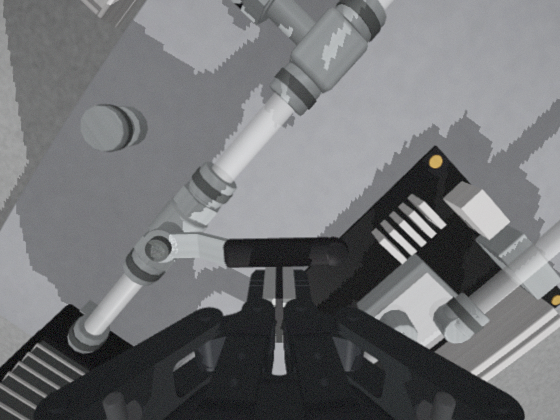

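View pics/s4.png

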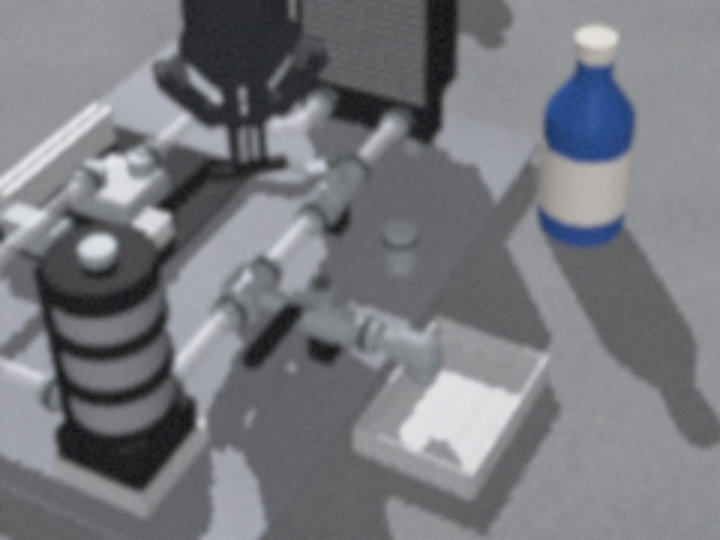

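```bash
python3 - <<'E'
from mv import *
for a in list(np.arange(.84,1.45,.1))+[1.48,1.52,1.55,1.58,1.6,1.62,1.64,1.66,1.68]:
    f=go("r",a,18,80,30);t=tang("r",a,f);print(round(a,2),t,state()["clock"])
    if t[0]<-7: break
go("r",1.571,30,80,60)
go("r",1.571,45,80,100)
f=go("r",1.571,45,320,200);print(f.round(1))
cv2.imwrite("pics/w5.png",vision.get_image("wrist"))
ii=vision.camera_info("wrist")
P=F2W(p,[(0,-70,88),(0,22,90),(0,55,62),(-60,55,88),(-60,147,90)]);print(proj(P,ii).round())
print(state()["clock"])
E
```

```text
0.84 [-1.1 -1.6 -0.6] 20.425
0.94 [-1.1 -0.2  0.1] 20.7917
1.04 [-0.4 -1.2  0.2] 21.1583
1.14 [-2.5 -0.7 -0.5] 21.525
1.24 [-0.7 -0.4  0.4] 21.8917
1.34 [-1.1  0.2  0.7] 22.2583
1.44 [-1.1 -1.8  0.6] 22.625
1.48 [-0.7 -1.8  0.4] 22.875
1.52 [-2.5 -1.9  0.9] 23.125
1.55 [-4.7 -2.3 -0.2] 23.375
1.58 [-13.7  -3.9  -4.7] 23.625
[ 0.3 -0.6 -0.5]
[[227. 144.]
 [304. 144.]
 [328. 142.]
 [334.  91.]
 [414.  92.]]
25.6833
```

View pics/w5.png

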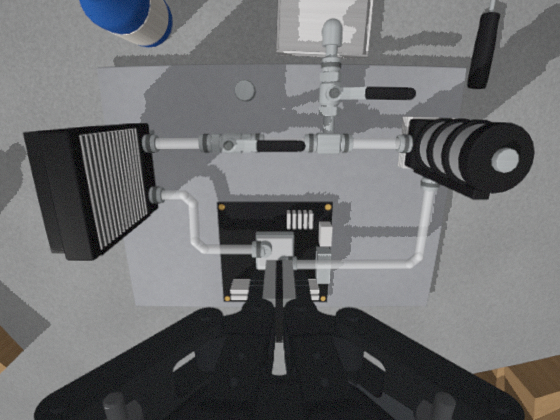

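```bash
python3 - <<'E'
from mv import *
g=cv2.imread("pics/w5.png",0);ii=vision.camera_info("wrist")
for n,(y0,y1,x0,x1),st in(("r",(138,153,262,302),(0,-70)),("d",(85,101,370,412),(-60,55))):
  m=np.argwhere(g[y0:y1,x0:x1]<45)[:,::-1].astype(np.float32)
  l=cv2.fitLine(m,cv2.DIST_HUBER,0,.01,.01).ravel()
  q=proj(F2W(p,[(st[0],st[1]+r,92) for r in(33,92)]),ii);d=q[1]-q[0]
  print(n,len(m),"seen",np.degrees(np.arctan(l[1]/l[0])).round(2),(l[2]+x0,l[3]+y0),"pred",np.degrees(np.arctan(d[1]/d[0])).round(2),q.mean(0))
q=state()["q"].copy();q[0]=-50
ctrl.goto_joints(q)
cv2.imwrite("pics/t6.png",vision.get_image("top"))
a=cv2.imread("pics/top0.png");b=cv2.imread("pics/t6.png")
cv2.imwrite("pics/t6z.png",cv2.resize(b[70:290,130:390],None,fx=2.7,fy=2.7))
print(state()["tcp_pos"].round(),state()["clock"],wf())
for nm,(y,y2,x,x2) in dict(tray=(235,290,205,280),frame=(90,165,250,335),bottle=(255,300,325,370),driver=(205,300,130,165),coup=(218,240,284,303)).items():
  A=np.float32(cv2.cvtColor(a,6)[y:y2,x:x2]);B=np.float32(cv2.cvtColor(b,6)[y:y2,x:x2]);print(nm,np.round(cv2.phaseCorrelate(A,B),2))
E
```

```text
r 394 seen 0.53 (np.float32(281.38693), np.float32(145.82715)) pred 0.03 [279.11165945 144.18690145]
d 461 seen 0.05 (np.float32(390.4065), np.float32(93.01372)) pred 1.05 [389.33462651  91.24005537]
[ 411. -488.  319.] 27.7667 [-0.3 -0.2  0. ]Traceback (most recent call last):
  File "<stdin>", line 15, in <module>
    return _wrapfunc(a, 'round', decimals=decimals, out=out)
    return _wrapit(obj, method, *args, **kwds)
    conv = _array_converter(obj)
ValueError: setting an array element with a sequence. The requested array has an inhomogeneous shape after 1 dimensions. The detected shape was (2,) + inhomogeneous part.
```

View pics/t6z.png

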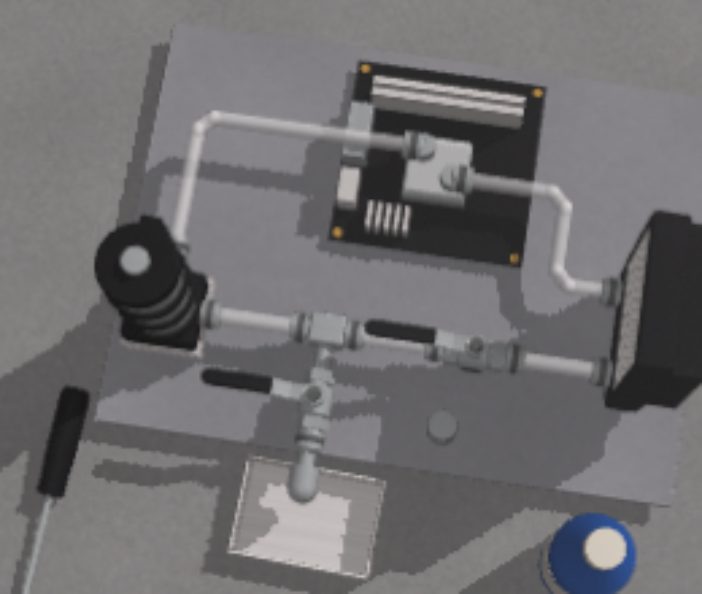

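```bash
python3 - <<'E'
from mv import *
from plant import hand_in
a=cv2.imread("pics/top0.png");b=cv2.imread("pics/t6.png")
for nm,(y,y2,x,x2) in dict(tray=(235,290,205,280),frame=(90,165,250,335),bottle=(255,300,325,370),driver=(205,300,130,165),coup=(218,240,284,303)).items():
  A=np.float32(cv2.cvtColor(a,6)[y:y2,x:x2]);B=np.float32(cv2.cvtColor(b,6)[y:y2,x:x2]);print(nm,np.round(cv2.phaseCorrelate(A,B)[0],2))
print(np.abs(state()["dq"]).max(), hand_in())
E
```

```text
tray [ 0.48 -0.01]
frame [-0.01  0.5 ]
bottle [0.51 0.51]
driver [0.01 0.05]
coup [ 0.01 -0.13]
the job is handed in; nothing more can be done
0.11208845750834562 None
```

I pushed the drain lever to its shut stop first, then the radiator lever to its open stop. Both were pushed with the closed fingertips from one side only. I then moved the arm clear to the front right, 319 mm up, and handed in at about 28 s. No verdict came back.

- **Levers:** In the last wrist picture the radiator lever was within about 0.5° of its stop direction and the drain lever within about 1°. An earlier close look at the drain lever showed no error.
- **Forces:** The highest force I read along the push was about 17 N at the drain stop and 14 N at the radiator stop. The wrist force was near zero at the end.
- **Frame and loose things:** Before-and-after top pictures show the frame, tray, bottle, coupling and screwdriver shifted by 0.7 px at most, roughly 1–2 mm, and nothing toppled.
- **What did not agree:** In the first pose fit, the side camera disagreed with the model by up to 6 px at the lever stems. I put this down to the stem height I had assumed. With that height corrected, the wrist camera agreed to within 1–2 px. One straight-line move to the start position was refused because of joint range, so I used a joint-space move instead.

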